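# Select the drive rate on a bench gearbox with an H-gate lever

## Task

Select the drive rate marked blue on the green gearbox: with the fingertips, push the red-knobbed lever along its column to neutral, across to the right column and fully home into the slot beside the blue disc, and leave it there. Only push the knob sideways, do not pull it up, and leave the things standing around the gearbox where they are.

Things in the scene. Friction and masses are not known exactly. Their poses are not given: they have to be found in the camera images.
- gearbox: green drive gearbox fixed on the worktop, 120 (x) by 100 (y) mm, its top a steel gate plate 83 mm above the worktop. A grey motor stands out of its far (+x) face to x = 137 mm, 85 mm high; a shaft stub 20 mm out of its left face. Origin: centre of the underside; x points away from the operator along the gate's columns, y left, z up; yaw -0.2 to 0.5 rad
- gate_center (a point): middle of the H-shaped opening, on the plate's top above the gearbox's origin, same axes. Two columns run along x, 16 mm left and 16 mm right of it, joined only by the neutral bar, 18 mm wide, along y. The 10 mm stem of the lever has 1.5 mm of play each side in the columns, 4 mm each side in the bar; the inner corners are rounded
- shift (a joint): fore-and-aft tilt of the lever (rad): 0 = in the neutral bar, +0.30 = end of the far (+x) slots, -0.30 = end of the near slots; 0.30 rad moves the knob 35 mm. The lever changes columns only within about +-0.06. Stiff by friction (2 N at the knob), no spring or detent: it stays where left. At the start anywhere along the left column
- cross (a joint): sideways tilt of the same lever (rad): -0.26 = left (+y) column, +0.26 = right (-y) column, 0 = middle; 0.26 rad moves the knob 31 mm. Same friction. Always in the left column at the start
- knob_center (a point): centre of the lever's red knob, an upright round barrel 32 mm across and 36 mm tall; 140 mm above the worktop when the lever is upright, about 132 mm when fully tilted (pivot on the gearbox's axis, 120 mm below the knob's centre). A bare 10 mm stem goes from it down into the plate
- pull_knob (a joint): how far the red knob is pulled up along the stem (m), 0 to 0.012, spring-loaded down (4 N to start, 400 N/m). Pulling it up disengages the drive, which is not wanted; it stays at 0 when the knob is only pushed sideways
- mark_blue: blue disc, 18 mm across and 3 mm thick, fixed on the gate plate beyond the end of one slot of the right column, 40 mm from the plate's middle along the gearbox's +x or -x axis and 16 mm right of it; which of the two ends varies. Origin: its underside centre, on the plate
- mark_yellow: yellow disc of the same size at the other end of the right column (a white and a black disc mark the left column's far and near ends)
- weight_500g: brass 500 g weight, 38 mm across, 52 mm tall; loose bystander, origin at the centre of its underside
- jar_1: sample jar with soil and a white lid, 62 mm across, 78 mm tall; loose bystander, origin at the centre of its underside
- tin_5: open moisture tin, 62 mm across, 41 mm tall; loose bystander, origin at the centre of its underside
- cutting_ring_1: low metal cutting ring, 64 mm across, 20 mm tall; loose bystander, origin at the centre of its underside
- stopwatch: black stopwatch lying flat, 74x61x17 mm; loose bystander, origin at the centre of its underside
- spanner: steel spanner lying flat, 194 mm long, 8 mm thick; loose bystander, origin at the centre of its underside

How it is judged (in metres and radians):
On the way:
1. the lever crosses along the neutral bar into the right column (value of joint cross above 0.17 rad and value of joint shift between -0.16 and 0.16 rad).
At the end, for the whole second after the job is handed in: The lever rests in the right column (cross tilt above 0.20 rad), pushed home at the end with the blue disc (shift tilt beyond 0.24 of its 0.30 rad that way), at rest, knob down (within 3 mm) (value of joint cross above 0.2 rad and ((x of mark_blue in the frame of gearbox above 0 m and value of joint shift above 0.24 rad) or (x of mark_blue in the frame of gearbox below 0 m and value of joint shift below -0.24 rad)) and velocity of joint shift between -0.05 and 0.05 rad/s and value of joint pull_knob below 0.003 m); the robot touches nothing.
It fails at once if the knob is pulled up by more than 5 mm (value of joint pull_knob above 0.005 m).
It fails at once if a thing standing around is moved by more than 15 mm (distance of any of weight_500g, jar_1, tin_5, cutting_ring_1, stopwatch, spanner from where it was at the start of the episode above 0.015 m).
It also fails if it takes over 48 s, if anything falls off the work surface, if the arm or the gripper's body presses on something with over 40 N, if the wrist force passes 120 N, or if a joint passes its speed limit or range.

## Robot

A 6-joint arm with a two-finger parallel gripper is mounted at the origin on a cart in front of the work surface, level with it; the furniture and walls round the work are solid. World frame = base frame: x ahead of the robot, y to its left, z up, the work surface at z = 0. Lengths are in m, angles in degrees, forces in N, time in s.
With the tool pointing down it reaches from about 0.35 to 0.875 m from the base axis. Payload 4.2 kg.
Tool frame: the origin (TCP) lies midway between the tips of the shut fingers; the grasp point (between the pads) lies 19 mm behind it; y points along the fingers, z is the direction in which the jaws open and shut, and the axes are right-handed (so a half turn about y gives the same grasp; the last joint's range is limited). The gripper opens to 87 mm and grips with 3 to 60 N. Pads are 19 mm wide; open, the fingers measure 117 mm over their backs; the gripper's body (75 mm by 190 mm) begins 51 mm behind the grasp point.
Start: joints at [80.764, 22.042, 0.453, 0, -68.411, -14.817], TCP at [0.255, 0.571, 0.223] pointing down, gripper open.
Joint ranges: [-179.83, 179.83], [-69.29, 118.12], [-61.27, 80.66], [-181.25, 117.63], [-171.15, -9.14], [-177.46, 177.46]. Speed limits (degrees/s): [159.86, 159.86, 180, 180, 180, 180].

## Interface

Orientations are given as [roll, pitch, yaw] about the fixed x, y, z axes, in that order (R = Rz(yaw) Ry(pitch) Rx(roll)).
In Python, from workcell import env gives the robot as it stands. The module is installed in compiled form; this text tells all that it offers. Calls block until the motion is done:
- env.goto(position, orientation): joint-space move of the TCP to a pose.
- env.move_straight(position, rotation=None, rate=0.15, force_limit=None): straight line of the TCP; rotation=None keeps the orientation; rate is the mean speed in m/s. With force_limit (N) it stops when the force on the tool has changed by that much, and returns True; else False.
- env.set_joints(angles): joint-space move.
- env.gripper_to(opening, grasp_force=None): opening from 0.0 (shut) to 1.0 (fully open); grasp_force is the grip in N (None keeps the last); returns when the fingers have stopped.
- env.dwell(seconds).
- env.inverse_kinematics(position, orientation): joint angles nearest the present ones, or None.
- env.read_state(): the state.
- env.grab_frame(name): name is "scene" or "top" or "wrist"; returns a dict with "image" (400x640x3 uint8, blue, green, red), "fx", "fy", "cx", "cy" (pixels), "position" and "orientation" of the camera in the world. Camera axes: x right, y up, looking along -z (the intrinsics and any distortion apply to the point x, -y, -z); pixel columns grow to the right and rows downward; lengths in m; the calibration is good to about 2 mm. The wrist camera is an equidistant fisheye: a pixel r from the principal point sees the ray r / f radians off the axis. A picture is of the moment at which its call begins. There is no depth.
A pose or a line that the arm cannot do raises env.Unreachable and nothing moves.
- env.close_job(): hands the job in, once; it reports no verdict.
Trained networks look in a picture, given as the dict that the camera call returned (one of the last four; its "shot" number tells which), for a name from the list of things; names that differ only in an ending like _2 or _b are one class to them, and where a whole thing is asked for, a point or a joint stands for the part that bears it (a point fixed in the world has none). Each returns a list of dicts, best first, with "score" (0 to 1); they miss things now and then, are a little off and sometimes report something else, mostly with a low value. They report only what shows in the picture. A call takes as long as a camera call.
- env.search_frame(picture, thing): "xyz" ([x, y, z] in m, in world coordinates, good to about 4 mm: the middle of the surface that is visible of it).
- env.trace(picture, thing): "mask" (400x640 bool, what is visible of it).
The state is a dict: "clock": time; "joint_positions": joint angles; "qvel": joint speeds; "joint_torque": joint torques, N m; "position": TCP position; "tool_rot": TCP orientation; "force": force on the tool from outside, world axes, zero at the start; "wrist_torque": the same for the moment, N m; "opening": opening from 0.0 (shut) to 1.0 (fully open).
Only numpy, scipy, OpenCV 4.12 (cv2) and the standard library are available. Lean on these libraries where they do the work, as an engineer would, in place of code of your own. Each camera call takes 0.05 s, during which the arm holds its last target. There are 200 camera calls.

## Working session

There is one attempt and no reset: what is moved stays moved. The work goes in short steps, each a Python script; the robot and the scene stay as the last script left them, time stands still between calls to the robot, and variables do not carry over. Pictures are saved under pics/ and viewed, on a budget of 10 in all, crops included, one or two more only if the job needs it, and the job is handed in when it is done.

```bash
mkdir -p pics; python3 - <<'E'
from workcell import env
import cv2
for n in("scene","top"):
    p=env.grab_frame(n); cv2.imwrite(f"pics/{n}0.png",p["image"])
    print(n,p["position"],p["orientation"],p["fx"],p["fy"],p["cx"],p["cy"],[k for k in p])
    for t in("knob_center","gearbox","mark_blue","mark_yellow","weight_500g","jar_1","tin_5","cutting_ring_1","stopwatch","spanner"):
        print(t,[([round(float(v),4) for v in d["xyz"]],round(float(d["score"]),2)) for d in env.search_frame(p,t)[:2]])
s=env.read_state();print(s["clock"],s["position"],s["tool_rot"],s["opening"])
E
```

```text
scene [-0.40301586 -0.33548594  1.22871307] [ 40.92103142  -0.10185191 -63.064606  ] 436.79643072421544 436.79643072421544 315.3179601848737 200.0393886915202 ['image', 'fx', 'fy', 'cx', 'cy', 'position', 'orientation', 'shot']
knob_center []
gearbox [([0.4334, 0.3504, 0.0789], 0.68), ([0.4224, 0.3916, 0.135], 0.34)]
mark_blue []
mark_yellow []
weight_500g []
jar_1 [([0.3199, 0.4231, 0.0668], 0.9), ([0.5644, 0.4717, 0.0104], 0.51)]
tin_5 [([0.31, 0.3367, 0.0215], 0.81)]
cutting_ring_1 [([0.5687, 0.4708, 0.0103], 0.43)]
stopwatch [([0.4257, -0.3566, 0.0157], 0.72)]
spanner [([0.3595, 0.0999, 0.0068], 0.57)]
top [0.37944993 0.06573754 1.20166645] [  2.8124331   -0.23144633 -90.52012263] 365.1954980177035 365.1954980177035 316.35023461752985 195.8282549653668 ['image', 'fx', 'fy', 'cx', 'cy', 'position', 'orientation', 'shot']
knob_center [([0.4254, 0.3948, 0.1517], 0.62)]
gearbox [([0.4583, 0.3559, 0.0813], 0.9)]
mark_blue [([0.3327, 0.4245, 0.0799], 0.7)]
mark_yellow []
weight_500g []
jar_1 [([0.3329, 0.4232, 0.0817], 0.89)]
tin_5 []
cutting_ring_1 [([0.5401, 0.4526, 0.0146], 0.54)]
stopwatch [([0.4372, -0.3581, 0.0174], 0.78)]
spanner [([0.3646, 0.1098, 0.0076], 0.8)]
1.1 [0.25468375 0.57073539 0.22255241] [-9.00011485e+01 -1.54839784e-03  1.55948165e+02] 0.9985707962941536
```

```bash
python3 - <<'E'
import cv2,numpy as np
a=cv2.imread("pics/scene0.png");b=cv2.imread("pics/top0.png")
# top: robot x is up? make combined
cv2.imwrite("pics/c1.png",np.vstack([cv2.resize(a,(480,300)),cv2.resize(b,(480,300))]))
E
```

```text
(no output)
```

View pics/c1.png

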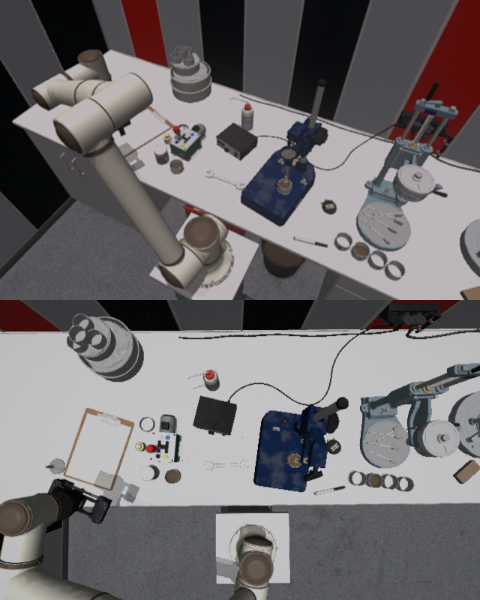

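```bash
python3 - <<'E'
import cv2,numpy as np
a=cv2.imread("pics/scene0.png");b=cv2.imread("pics/top0.png")
f=lambda i:cv2.resize(i,None,fx=5,fy=5,interpolation=cv2.INTER_CUBIC)
cv2.imwrite("pics/c2.png",np.hstack([f(a[145:255,200:280]),f(b[140:250,175:255])]))
E
```

```text
(no output)
```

View pics/c2.png

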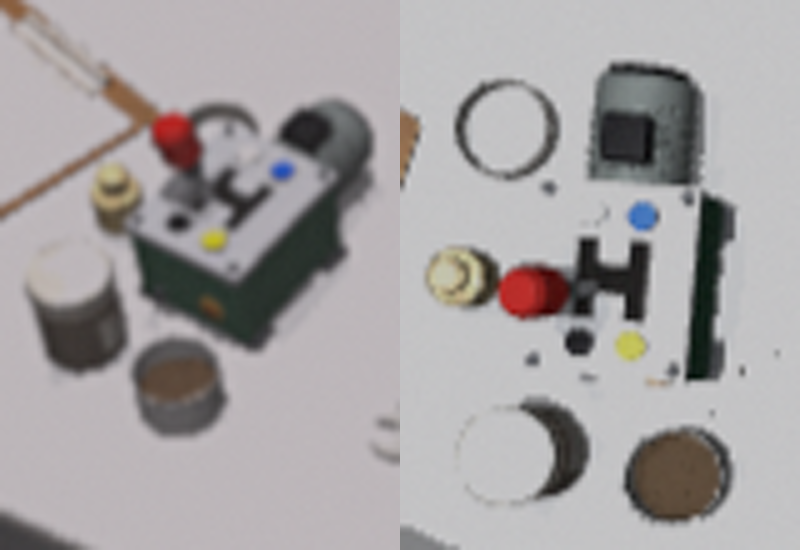

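```bash
cat > h.py <<'E'
from workcell import env
import cv2,numpy as np
from scipy.spatial.transform import Rotation as R
def bp(p,u,v,z):
    d=R.from_euler("xyz",p["orientation"],degrees=True).apply([(u-p["cx"])/p["fx"],-(v-p["cy"])/p["fy"],-1])
    o=np.array(p["position"]); return o+d*(z-o[2])/d[2]
HSV=dict(blue=((100,110,100),(125,255,255)),yellow=((24,120,120),(34,255,255)),red=((0,150,80),(6,255,255)))
def blob(p,c,win):
    x0,x1,y0,y1=win; h=cv2.cvtColor(p["image"],cv2.COLOR_BGR2HSV)[y0:y1,x0:x1]
    m=cv2.inRange(h,*HSV[c])
    if c=="red": m|=cv2.inRange(h,(174,150,80),(180,255,255))
    n,l,s,ce=cv2.connectedComponentsWithStats(m); i=1+np.argmax(s[1:,4])
    return ce[i]+[x0,y0],s[i]
W=dict(scene=(200,280,145,255),top=(175,255,140,250))
def look(n):
    p=env.grab_frame(n);o={}
    for c,z in(("blue",.086),("yellow",.086),("red",.137)):
        try:(u,v),s=blob(p,c,W[n]);o[c]=bp(p,u,v,z);print(n,c,(u.round(1),v.round(1)),s[4],o[c].round(4))
        except ValueError:print(n,c,"none")
    return p,o
E
python3 - <<'E'
from h import *
for n in W:
    p,o=look(n)
    d=o["blue"]-o["yellow"];yaw=np.arctan2(d[1],d[0]);print("len",np.hypot(*d[:2]),"yaw",yaw)
    ex=np.array([np.cos(yaw),np.sin(yaw)]);ey=np.array([-ex[1],ex[0]])
    g=(o["blue"]+o["yellow"])[:2]/2+.016*ey
    k=o["red"][:2]-g;print("g",g,"knob local",k@ex,k@ey)
E
```

```text
scene blue (np.float64(255.9), np.float64(178.9)) 8 [0.4737 0.3486 0.086 ]
scene yellow (np.float64(242.5), np.float64(192.8)) 10 [0.3948 0.3544 0.086 ]
scene red (np.float64(234.7), np.float64(172.1)) 55 [0.4288 0.4013 0.137 ]
len 0.07903882686914623 yaw -0.07421002807563522
g [0.43544313 0.36746088] knob local -0.009155483427288797 0.033269822345958704
top blue (np.float64(223.0), np.float64(183.0)) 21 [0.4761 0.3461 0.086 ]
top yellow (np.float64(220.5), np.float64(208.8)) 18 [0.3973 0.3534 0.086 ]
top red (np.float64(199.3), np.float64(198.0)) 77 [0.4284 0.4021 0.137 ]
len 0.07913721944487796 yaw -0.09294840221961109
g [0.43814997 0.36569852] knob local -0.013043851961719376 0.03533148112376577
```

```bash
cat >> h.py <<'E'
G=np.array([.437,.3665]);YAW=-.084
EX=np.array([np.cos(YAW),np.sin(YAW)]);EY=np.array([-EX[1],EX[0]])
ROT=[-90,0,180+np.degrees(YAW)]
def w(x,y,z): return [*(G+x*EX+y*EY),z]
def loc(p): k=np.array(p)[:2]-G; return np.round([k@EX,k@EY,p[2]],4)
def st(t=""): s=env.read_state();print(t,"t",round(s["clock"],1),loc(s["position"]),"F",np.round(s["force"],1))
def mv(x,y,z,rate=.15,fl=None): r=env.move_straight(w(x,y,z),None,rate,fl);st(r)
def knob():
    for n in W:
        p,o=look(n)
        if "red" in o:print(n,"knob loc",loc(o["red"]))
    return p
E
python3 - <<'E'
from h import *
env.gripper_to(0.0);st()
env.goto(w(-.065,.031,.21),ROT);st()
mv(-.065,.031,.128)
mv(-.027,.031,.126,.05,10)
p=env.grab_frame("top");q=env.grab_frame("scene")
f=lambda i:cv2.resize(i,None,fx=5,fy=5,interpolation=cv2.INTER_CUBIC)
cv2.imwrite("pics/c3.png",np.hstack([f(q["image"][145:255,200:280]),f(p["image"][140:250,175:255])]))
knob()
E
```

```text
t 2.7 [-0.1988  0.1882  0.2225] F [-0.4  0.   1.2]
 t 3.6 [-0.065   0.0317  0.2104] F [-0.5  0.7  0.6]
False t 4.3 [-0.065   0.0322  0.1286] F [ 0.4  0.8 -0.5]
False t 5.2 [-0.027   0.0309  0.1259] F [-0.6 -0.4  0.6]
scene blue (np.float64(255.9), np.float64(178.9)) 8 [0.4737 0.3486 0.086 ]
scene yellow none
scene red none
top blue (np.float64(223.0), np.float64(183.0)) 21 [0.4761 0.3461 0.086 ]
top yellow none
top red none
```

View pics/c3.png

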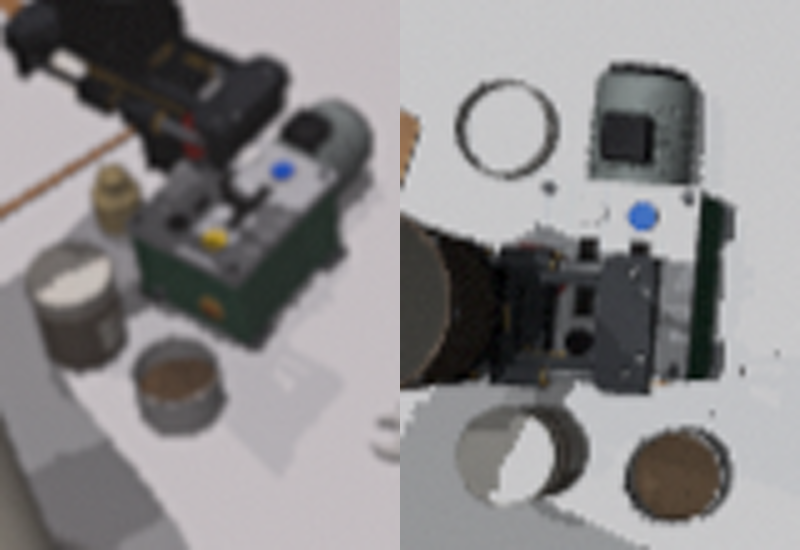

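```bash
python3 - <<'E'
from h import *
print(env.read_state()["opening"])
mv(-.06,.031,.128); mv(-.06,.09,.2); mv(-.06,.18,.2,.25)
p=knob()
q=env.grab_frame("scene")
f=lambda i:cv2.resize(i,None,fx=5,fy=5,interpolation=cv2.INTER_CUBIC)
cv2.imwrite("pics/c4.png",np.hstack([f(q["image"][145:255,200:280]),f(p["image"][140:250,175:255])]))
E
```

```text
0.005983934148677516
False t 5.7 [-0.0604  0.0312  0.1283] F [-0.1 -0.1 -0.1]
False t 6.5 [-0.0602  0.0891  0.199 ] F [-0.7 -0.7  0.2]
False t 7.0 [-0.0603  0.1794  0.1983] F [-0.2 -0.3 -0.2]
scene blue (np.float64(255.9), np.float64(178.9)) 8 [0.4737 0.3486 0.086 ]
scene yellow (np.float64(242.5), np.float64(192.8)) 10 [0.3948 0.3544 0.086 ]
scene red (np.float64(236.8), np.float64(170.3)) 59 [0.4398 0.3999 0.137 ]
scene knob loc [-0.      0.0335  0.137 ]
top blue (np.float64(223.0), np.float64(183.0)) 21 [0.4761 0.3461 0.086 ]
top yellow (np.float64(220.5), np.float64(208.6)) 17 [0.3977 0.3534 0.086 ]
top red (np.float64(200.6), np.float64(194.0)) 87 [0.44   0.3984 0.137 ]
top knob loc [0.0003 0.032  0.137 ]
```

View pics/c4.png

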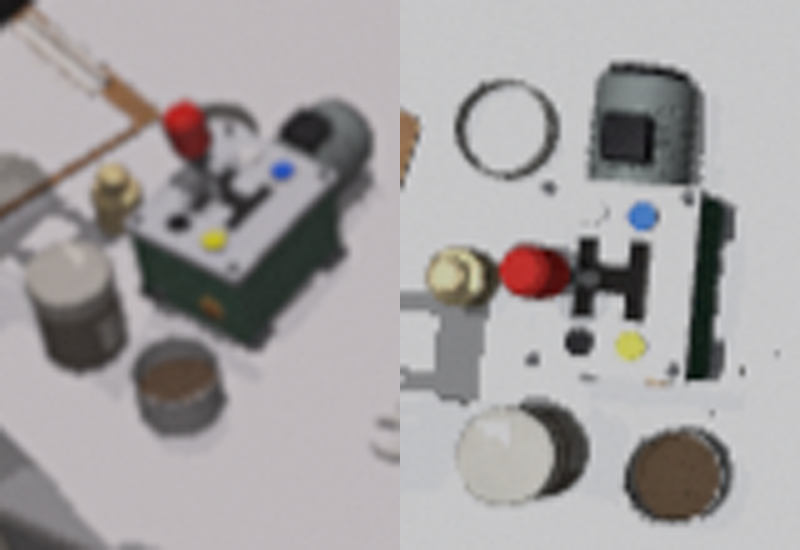

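The knob sits in line with the neutral bar (red at top-view px (200.6, 194), local x≈0). Next I push it across.

```bash
python3 - <<'E'
from h import *
mv(0,.10,.2,.25); mv(0,.10,.128)
mv(0,.03,.126,.08,10)
mv(0,.003,.116,.04,7)
mv(0,.05,.125); mv(-.03,.14,.2,.25)
p=knob()
q=env.grab_frame("scene")
f=lambda i:cv2.resize(i,None,fx=5,fy=5,interpolation=cv2.INTER_CUBIC)
cv2.imwrite("pics/c5.png",np.hstack([f(q["image"][145:255,200:280]),f(p["image"][140:250,175:255])]))
E
```

```text
False t 7.7 [0.0007 0.0988 0.2007] F [ 0.3 -0.  -0.2]
False t 8.3 [1.000e-04 1.010e-01 1.286e-01] F [0.6 0.2 0.8]
False t 9.4 [-0.0002  0.0297  0.1255] F [-0.5  0.8  0.3]
False t 10.2 [-0.0002  0.0025  0.1157] F [-0.6  0.   0.2]
False t 10.7 [-0.0006  0.0493  0.1242] F [ 0.  -0.5 -0.7]
False t 11.3 [-0.0305  0.1384  0.1988] F [ 0.3 -0.8  0.1]
scene blue (np.float64(255.7), np.float64(178.9)) 9 [0.4733 0.3492 0.086 ]
scene yellow (np.float64(242.4), np.float64(192.9)) 11 [0.3942 0.3546 0.086 ]
scene red (np.float64(250.0), np.float64(175.7)) 49 [0.4382 0.3445 0.137 ]
scene knob loc [ 0.003  -0.0218  0.137 ]
top blue (np.float64(223.0), np.float64(183.0)) 21 [0.4761 0.3461 0.086 ]
top yellow (np.float64(220.5), np.float64(208.8)) 18 [0.3973 0.3534 0.086 ]
top red (np.float64(220.9), np.float64(195.4)) 85 [0.4353 0.3392 0.137 ]
top knob loc [ 0.0006 -0.0274  0.137 ]
```

View pics/c5.png

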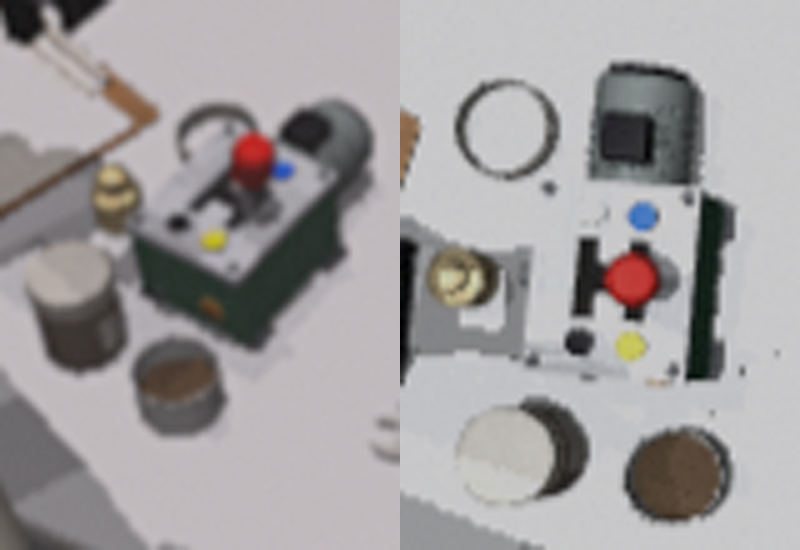

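```bash
python3 - <<'E'
from h import *
mv(0,.07,.2,.25); mv(0,.05,.125); mv(0,.012,.119,.08,8)
mv(0,-.006,.114,.03,6)
mv(0,.05,.125); mv(-.03,.14,.2,.25)
knob()
E
```

```text
False t 11.9 [0.0007 0.0685 0.2   ] F [-0.5 -0.3 -0.6]
False t 12.6 [0.0003 0.0511 0.1256] F [-0.3  0.1  0.8]
False t 13.2 [0.0003 0.012  0.1194] F [ 0.4 -0.7  0. ]
True t 13.9 [ 0.0007 -0.0026  0.1151] F [-2.2  2.6  1.6]
False t 14.4 [-0.0006  0.0489  0.1241] F [-0.2  0.3 -0.1]
False t 15.0 [-0.0305  0.1383  0.1988] F [ 0.1 -0.7  0. ]
scene blue (np.float64(256.2), np.float64(178.8)) 6 [0.4743 0.3477 0.086 ]
scene yellow (np.float64(242.4), np.float64(192.9)) 11 [0.3942 0.3546 0.086 ]
scene red (np.float64(251.0), np.float64(176.2)) 44 [0.4379 0.3398 0.137 ]
scene knob loc [ 0.0031 -0.0265  0.137 ]
top blue (np.float64(223.0), np.float64(183.0)) 21 [0.4761 0.3461 0.086 ]
top yellow (np.float64(220.5), np.float64(208.8)) 18 [0.3973 0.3534 0.086 ]
top red (np.float64(222.4), np.float64(195.5)) 82 [0.435  0.3348 0.137 ]
top knob loc [ 0.0007 -0.0318  0.137 ]
```

```bash
python3 - <<'E'
from h import *
mv(-.065,.08,.2,.25); mv(-.065,-.031,.2,.25); mv(-.065,-.031,.128)
mv(-.027,-.031,.126,.08,9)
mv(.006,-.031,.112,.03,7)
mv(-.05,-.031,.125); mv(-.07,-.031,.2); mv(-.07,.15,.2,.25)
p=knob()
q=env.grab_frame("scene")
f=lambda i:cv2.resize(i,None,fx=5,fy=5,interpolation=cv2.INTER_CUBIC)
cv2.imwrite("pics/c6.png",np.hstack([f(q["image"][145:255,200:280]),f(p["image"][140:250,175:255])]))
E
```

```text
False t 15.6 [-0.0649  0.0785  0.2   ] F [ 1.  -0.1  0.1]
False t 16.1 [-0.0643 -0.0307  0.2001] F [0.1 0.5 0.2]
False t 16.8 [-0.0646 -0.0299  0.1283] F [ 0.2 -0.1  0.2]
False t 17.4 [-0.0267 -0.0313  0.1258] F [ 0.4 -1.  -0.4]
False t 18.7 [ 0.0058 -0.0311  0.112 ] F [-2.2  0.3  1.4]
False t 19.3 [-0.0497 -0.0305  0.1253] F [-0.3 -0.1  0.1]
False t 19.9 [-0.07   -0.0315  0.1991] F [ 0.7 -0.3 -0.6]
False t 20.8 [-0.0701  0.149   0.199 ] F [ 0.  -0.6 -0.1]
scene blue none
scene yellow (np.float64(242.5), np.float64(192.8)) 10 [0.3948 0.3544 0.086 ]
scene red (np.float64(257.5), np.float64(171.9)) 63 [0.466  0.3309 0.137 ]
scene knob loc [ 0.0319 -0.033   0.137 ]
top blue none
top yellow (np.float64(220.4), np.float64(208.9)) 17 [0.397  0.3537 0.086 ]
top red (np.float64(223.9), np.float64(183.7)) 88 [0.4695 0.3307 0.137 ]
top knob loc [ 0.0354 -0.033   0.137 ]
```

View pics/c6.png

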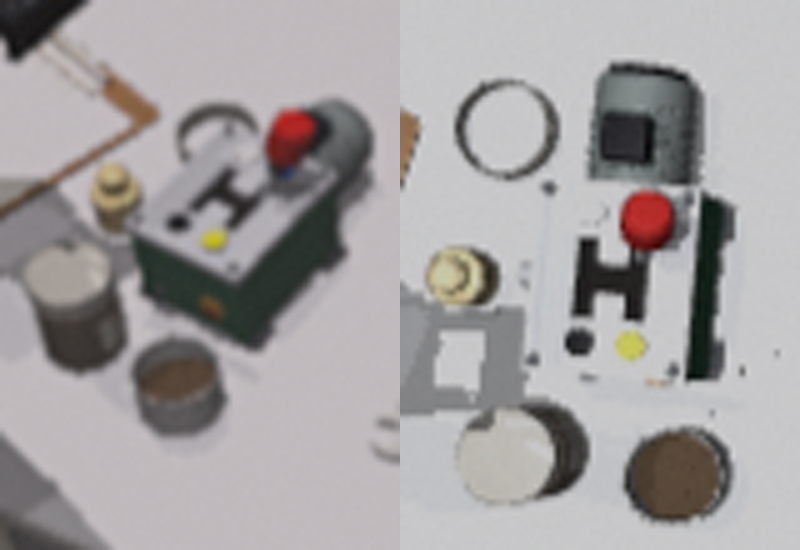

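```bash
python3 - <<'E'
from h import *
st();env.close_job()
E
```

```text
t 21.0 [-0.0698  0.1489  0.2004] F [-0.9 -0.6 -0.4]
the job is handed in; nothing more can be done
```

The lever is in the right column, pushed home into the far (+x) slot beside the blue disc. I handed the job in at 21.0 s of the 48 s allowed.

I pushed it only sideways, with the shut fingertips:
1. **Along the left column to neutral:** the knob ended at x ≈ 0 in the gearbox frame.
2. **Across the bar to the right:** the first push stopped short, at about y = -22 to -27 mm. A second push ran until it met the column's stop.
3. **Forward to the blue end:** the push finished its full travel with only about 2 N showing on the tool.

**Last checks:**
- **Home position:** the two cameras put the knob at x = 32 mm (scene) and 35 mm (top), and y = -33 mm. Fingertip contact gave about 36 mm. Full travel is 35 mm and the pass mark is about 28 mm. The cameras differ by about 3.5 mm, but all three readings clear the mark.
- **Knob height:** I could not measure the pull-up directly. The knob looked down in the pictures and only light sideways forces were used.
- **Bystanders:** by eye, the weight, jar, tin and cutting ring by the gearbox look unmoved. I did not check the stopwatch and spanner after the first pictures, but the arm did not go near them.
- **Robot:** the arm is clear of everything.

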